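# Level the cast table and hold the spirit level down

### The job

First swing the keeper bar shut until it is caught behind the spring bead, so that the cast is kept in its nest on the levelling table. Then turn the wing knob of the levelling foot until the bubble stands midway between the two lines of the spirit level, which reads true only while its rubber pad is pressed fully down. Finish while still pressing the pad down with the fingers, firmly but without forcing it, the bubble centred and the cast in its nest; leave the things standing about alone.

Things in the scene. Friction and masses are not known exactly. Their poses are not given: they have to be found in the camera images.
- plate: aluminium plate of the levelling table, 165 x 300 x 10 mm, top 34 mm above the worktop. Origin on top, mid-table; x to the far side, y left, z up. It tilts only about x, on two plain feet at y = +0.13; the levelling foot carries the other end, at the start 0.009 to 0.021 rad too low. A wall shelf hangs under 0.5 m up over the back of the worktop: keep lifts low.
- foot (a joint): turn of the levelling foot's wing knob, rad, growing clockwise seen from above, limits -0.6 and 2.8. Clockwise raises the foot's end of the plate: 1 rad tilts it by 0.015 rad and moves the bubble about 15 mm towards the foot (plate -y). The value at which the plate is level differs each time (0.6 to 1.4 rad clockwise of the start). Stiff (0.1 N m), stays where it is left.
- foot_grip (a point): grip point on the axis of the black wing knob, 30 mm above the plate, at plate (-0.03, -0.13). The wing is an upright flat bar 46 mm long (point x), 14 mm thick (point y), from 12 to 40 mm above the plate; below it a round skirt 34 mm across.
- keeper (a joint): angle of the keeper bar, rad: 0 shut (lying along plate y, across the front of the cast), 1.1 fully open, swung towards the robot over the level. Turns about a vertical post. A sprung steel bead on the catch block must be overrun in the last 0.15 rad (some 5 N at the peg) and then holds the bar shut; below 0.06 it is caught.
- keeper_hinge (a point): axis of the keeper bar, on its post at plate (-0.020, 0.090), 31 mm above the plate. The bar is 127 mm long, 12 mm wide, 8 mm thick; shut it points to plate -y, open it points to plate -x.
- keeper_peg (a point): grip point of the round upright peg on the keeper bar, 85 mm from the hinge; peg 12 mm across, from 35 to 61 mm above the plate (this point at 48 mm).
- level: aluminium spirit level, 28 x 200 x 18 mm, along the robot's side of the plate. Origin at its pivot, at plate (-0.068, -0.096), 1 mm above the plate; y runs along it to the pad end. A spring lifts the pad end by 8 mm (0.045 rad) when it is not pressed, and the bubble then rests against the pad end of its tube; about 4 N on the pad seats it on its stop.
- pad (a point): middle of the top of the black rubber pad of the level, 28 x 30 mm, 178 mm along the level from the pivot, 24 mm above the plate when pressed down.
- vial (a point): middle of the tube of the level, midway between its two black lines, 46 mm along the level from the pivot, 23 mm above the plate; y along the tube towards the pad end. The tube is 66 mm long and 15 mm across, the lines are 28 mm apart.
- bubble (a point): middle of the pale bubble, 20 mm long, in the tube; it runs to the higher end, 1 mm per 0.001 rad of tilt, at most 22 mm from the vial point, and takes about 2 s to come to rest.
- cast: white plaster dental cast, 57 x 67 x 40 mm, loose in the nest; origin under its middle.
- nest (a point): middle of the nest floor on the plate, between a fence at the back and two side rails 12 mm high.
- wax_jar: jar with a white lid, 52 x 52 x 48 mm, bystander at the right; origin under its middle.
- tool_cup: yellow cup with tools, 55 x 64 x 107 mm, bystander at the left; origin under its middle.
- cast_blue: dental cast on a bluish base, 56 x 66 x 42 mm, bystander at the left front; origin under its middle.
- dust_brush: wooden bench brush, 26 x 150 x 25 mm, bystander lying at the right front; origin under its middle.
Mind the look-alikes: they are no part of the job. Leave any green look-alike of the cast alone.

How it is judged:
By the outcome, as a careful person would: the job done as asked, in the order asked, and still so for the second after the job is handed in, while the arm keeps its last pose, push and grip.
It also fails if it takes over 72 s, if anything falls off the work surface, if the arm or the gripper's body presses on something with over 40 N, if the wrist force passes 120 N, or if a joint passes its speed limit or range.

### The arm

A 6-joint arm with a two-finger parallel gripper is mounted at the origin on a cart in front of the work surface, level with it; the furniture and walls round the work are solid. World frame = base frame: x ahead of the robot, y to its left, z up, the work surface at z = 0. Lengths are in m, angles in rad, forces in N, time in s.
With the tool pointing down it reaches from about 0.25 to 0.775 m from the base axis. Payload 4 kg.
Tool frame: the origin (TCP) lies between the finger pads; the fingertips stand 25 mm ahead of it and the grasp point (between the pads) lies 6 mm ahead of it (robot.tip_reach is the z of the fingertips in the tool frame, in m); z points along the fingers, y is the line along which they close (so a half turn about z gives the same grasp; the last joint's range is limited). The gripper opens to 94 mm and grips with 3 to 60 N. Pads are 16 mm wide; open, the fingers measure 119 mm over their backs; the gripper's body (75 mm by 177 mm) begins 78 mm behind the grasp point.
Start: joints at [-1.301, 0.087, 1.371, -0, 1.684, -0.103], TCP at [0.2, -0.512, 0.231] pointing down, gripper open.
Joint ranges: [-3.1, 3.1], [-0.76, 2.03], [0.27, 2.55], [-1.08, 4.22], [0.17, 2.65], [-2.57, 2.57]. Speed limits (rad/s): [2.79, 2.79, 3.14, 3.14, 3.14, 3.14].

### API

Orientations are given as [roll, pitch, yaw] about the fixed x, y, z axes, in that order (R = Rz(yaw) Ry(pitch) Rx(roll)).
In Python, from bench import robot gives the robot as it stands. The module is installed in compiled form; this text tells all that it offers.
- The arm moves only by the shell command python3 -m handwheel 'ROWS'. ROWS is JSON, a list of rows, each a list of 3 entries, a list of its own where there are three numbers: the turn, a rotation vector about the world's x, y, z in units of 90 degrees (1.0 is 90 degrees), then the shift along the world's x, y, z in units of 0.05 m (1.0 is 0.05 m), then the closure, from 0 (fully open) to 1 (shut). A call has 1 to 5 rows; each row shifts and turns the commanded pose from where the row before left it; what a row does not reach is not made up. A row lasts 1/10 s, in which the tool goes at most 50 mm and 8.59 degrees, less where a joint would pass 70% of its speed; a pose out of reach is approached as far as the arm can. A call with a number of a shift or a turn outside -1 to 1 is refused whole. A call with a gripper value outside its range is refused whole. The fingers move at their own pace and stop on an object; the grip force is fixed at half the most. Time passes only in rows, so rows that do not move let the fingers close. It gives the time, the measured TCP pose, the force, the opening and the grip force at its end, in the units of the state.
- robot.get_obs(): the state, without advancing time (a new reading comes with each control period).
- robot.snapshot(name): name is "scene" or "top" or "wrist"; returns (picture, depth): 384x512x3 uint8, red, green, blue; 384x512 float32, m along the optical axis (not along the pixel's ray), 0 where there is no reading.
- robot.calibration(name): a dict with "mtx" (3x3 intrinsics, pixels), "extrinsics" (4x4, takes a point from camera to world coordinates); the wrist camera has in their place "hand_eye" (4x4, takes a point from camera to tool coordinates, whose origin is the TCP and whose axes are the flange's). Camera axes: x right, y down, z forward; pixel columns grow to the right and rows downward; lengths in m; the calibration is good to about 2 mm. The wrist camera is an equidistant fisheye: a pixel r from the principal point sees the ray r / f radians off the axis. A picture is of the moment at which its call begins: read the wrist's pose just before it. calibration takes no time and is no camera call.
- robot.close_job(): hands the job in; it is judged then, once.
Trained networks look in the newest picture that a camera, given by its name, has taken for a name from the list of things; names that differ only in an ending like _2 or _b are one class to them, and where a whole thing is asked for, a point or a joint stands for the part that bears it (a point fixed in the world has none). Each returns a list of dicts, best first, with "p" (0 to 1); they miss things now and then, are a little off and sometimes report something else, mostly with a low value. They report only what shows in the picture. A call takes as long as a camera call. They do not tell look-alikes from the thing itself.
- robot.boxes_of(query, camera): "bbox" ([left, top, right, bottom] in pixels, round what is visible of it).
The state is a dict: "time": time; "joint_positions": joint angles; "qvel": joint speeds; "joint_torque": joint torques, N m; "tool_pos": TCP position; "ee_rot": TCP orientation; "wrist_force": force on the tool from outside, world axes, zero at the start; "wrist_torque": the same for the moment, N m; "width": finger opening in m; "finger_force": force on a finger pad.
Only numpy, scipy, OpenCV 4.12 (cv2) and the standard library are available. Lean on these libraries where they do the work, as an engineer would, in place of code of your own. Each camera call takes 0.05 s, during which the arm holds its last target. There are 200 camera calls.

## Working session

There is one attempt and no reset: what is moved stays moved. The work goes in short steps, Python scripts to look and compute and a shell command to move; the robot and the scene stay as the last step left them, time stands still between calls to the robot, and variables do not carry over. Pictures are saved under pics/ and viewed, at most 10 in all, crops included, and the job is handed in when it is done.

```bash
mkdir -p pics
cat > h.py <<'E'
import numpy as np, cv2
from bench import robot
def px2w(cam,u,v,d):
    c=robot.calibration(cam);K=np.array(c["mtx"]);E=np.array(c["extrinsics"])
    p=np.array([(u-K[0,2])*d/K[0,0],(v-K[1,2])*d/K[1,1],d,1]);return (E@p)[:3]
def w2px(cam,P):
    c=robot.calibration(cam);K=np.array(c["mtx"]);E=np.linalg.inv(np.array(c["extrinsics"]))
    q=K@(E@np.append(P,1))[:3];return q[:2]/q[2]
def save(n,im):cv2.imwrite("pics/"+n,cv2.cvtColor(im,cv2.COLOR_RGB2BGR))
E
python3 - <<'E'
from h import *
for cam in ("scene","top"):
    im,d=robot.snapshot(cam);np.savez(f"{cam}0.npz",im=im,d=d);save(cam+"0.png",im)
    print(cam,np.round(robot.calibration(cam)["mtx"],1).tolist(),np.round(robot.calibration(cam)["extrinsics"],3).tolist())
    for n in ("plate","foot_grip","keeper_peg","level","pad","vial","bubble","cast","wax_jar"):
        r=robot.boxes_of(n,cam)
        for b in r[:2]:
            x=b["bbox"];u,v=(x[0]+x[2])/2,(x[1]+x[3])/2
            print(n,round(b["p"],2),np.round(x).tolist(),np.round(px2w(cam,u,v,d[int(v),int(u)]),3))
o=robot.get_obs();print(o)
E
```

```text
scene [[474.5, 0.0, 260.2], [0.0, 474.5, 190.3], [0.0, 0.0, 1.0]] [[-0.788, -0.431, 0.439, -0.153], [-0.616, 0.556, -0.558, 0.808], [-0.003, -0.71, -0.704, 1.046], [0.0, 0.0, 0.0, 1.0]]
plate 0.77 [185.0, 162.0, 290.0, 238.0] [0.509 0.075 0.031]
foot_grip 0.49 [268.0, 162.0, 281.0, 180.0] [ 0.477 -0.064  0.062]
foot_grip 0.3 [218.0, 203.0, 264.0, 209.0] [0.464 0.112 0.064]
keeper_peg 0.47 [215.0, 198.0, 265.0, 208.0] [0.475 0.104 0.061]
keeper_peg 0.37 [171.0, 284.0, 194.0, 313.0] [0.399 0.419 0.028]
level 0.63 [226.0, 181.0, 281.0, 222.0] [0.453 0.068 0.054]
level 0.23 [213.0, 197.0, 263.0, 212.0] [0.473 0.114 0.065]
pad 0.61 [224.0, 184.0, 280.0, 220.0] [0.455 0.074 0.054]
vial 0.79 [225.0, 182.0, 282.0, 219.0] [0.454 0.066 0.055]
cast 0.82 [276.0, 209.0, 300.0, 233.0] [0.351 0.037 0.01 ]
cast 0.76 [211.0, 182.0, 233.0, 199.0] [0.556 0.09  0.051]
wax_jar 0.5 [308.0, 124.0, 320.0, 141.0] [ 0.499 -0.323  0.042]
top [[445.1, 0.0, 254.9], [0.0, 445.1, 192.3], [0.0, 0.0, 1.0]] [[0.02, -0.992, 0.125, 0.317], [-0.999, -0.023, -0.026, 0.049], [0.028, -0.124, -0.992, 1.331], [0.0, 0.0, 0.0,
[... 669 characters left out ...]
333  0.054]
{'time': 1.0, 'joint_positions': array([-1.30109298e+00,  8.71729376e-02,  1.37067073e+00, -5.54499668e-06,
        1.68363737e+00, -1.03080506e-01]), 'qvel': array([-0.00150923, -0.00043562,  0.00144013,  0.00039916, -0.00142542,
       -0.00150941]), 'joint_torque': array([-3.02466951e-04, -3.40048778e+01, -3.02606857e+01,  7.19924457e-02,
        2.36628548e-02,  6.47668713e-06]), 'tool_pos': array([ 0.20032257, -0.51223494,  0.23053555]), 'ee_rot': array([3.14148220e+00, 1.69650120e-05, 3.72783223e-01]), 'wrist_force': array([0.03557722, 0.23933676, 0.66215877]), 'wrist_torque': array([ 0.0657139 , -0.02106186,  0.04040331]), 'finger_force': 0.0, 'width': 0.09351835919948497}
```

Run:
```python
from h import *
a=np.load("top0.npz")["im"][125:260,140:390]; save("topc.png",cv2.resize(a,(750,405),interpolation=cv2.INTER_CUBIC))
a=np.load("scene0.npz")["im"][140:260,160:330]; save("scenec.png",cv2.resize(a,(765,540),interpolation=cv2.INTER_CUBIC))
```

```text
(no output)
```

View pics/topc.png

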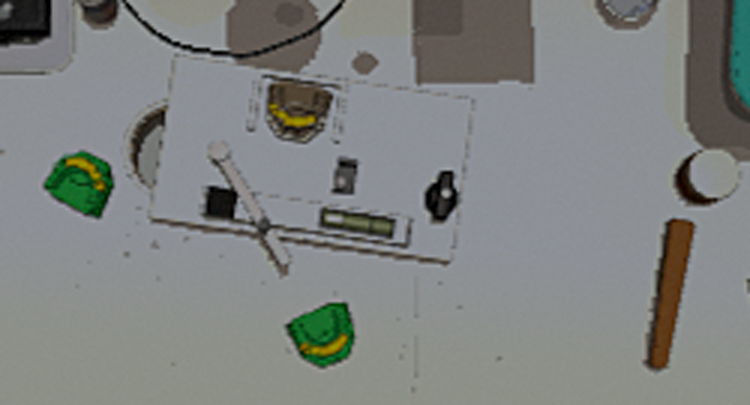

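View pics/scenec.png

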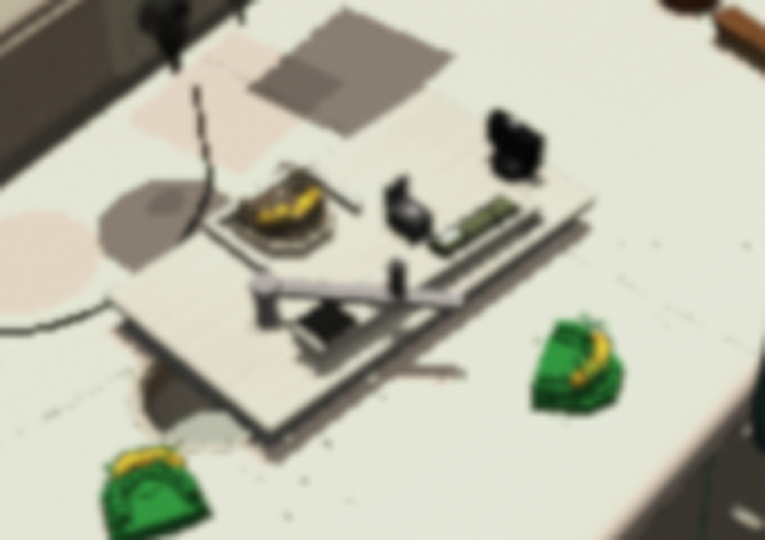

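```bash
cat >> h.py <<'E'
def atz(cam,u,v,z):
    a=px2w(cam,u,v,0.5);b=px2w(cam,u,v,1.);return a+(b-a)*(z-a[2])/(b[2]-a[2])
def fit(L,W):
    L=np.array(L);W=np.array(W);l=L-L.mean(0);w=W-W.mean(0)
    yaw=np.arctan2((l[:,0]*w[:,1]-l[:,1]*w[:,0]).sum(),(l*w).sum());R=np.array([[np.cos(yaw),-np.sin(yaw)],[np.sin(yaw),np.cos(yaw)]])
    t=W.mean(0)-R@L.mean(0);return yaw,t,W-(L@R.T+t)
E
python3 - <<'E'
from h import *
f=lambda x,y,z:atz("top",140+x/3-.33,125+y/3-.33,z)[:2]
L=[(.0825,.15),(.0825,-.15),(-.0825,-.15),(-.0825,.15),(-.02,.09),(-.03,-.13)]
W=[f(173,55,.034),f(473,98,.034),f(450,260,.034),(f(150,219,.034)),f(217,150,.069),f(442,193,.07)]
print("xy",np.round(W,3).tolist())
yaw,t,r=fit(L,W);print(yaw,t);print(np.round(r*1000,1))
d=np.load("top0.npz");im,dd=d["im"],d["d"]
# plane depth points -> z along plate
R=np.array([[np.cos(yaw),-np.sin(yaw)],[np.sin(yaw),np.cos(yaw)]])
for l in [(.0,-.1),(.02,-.05),(.05,-.1),(-.03,.12),(.05,.12),(.05,.08),(-0.03,-.13),(-.02,.09)]:
    w=R@l+t;u,v=w2px("top",[*w,.034]);print(l,np.round(w,3),np.round(px2w("top",u,v,dd[int(round(v)),int(round(u))]),4))
# scene picture peg, hinge, knob
g=lambda x,y,z:atz("scene",160+x/4.5,140+y/4.5,z)[:2]
for n,(x,y,z) in dict(peg=(399,265,.034+.061),hinge=(265,283,.069),knob=(516,145,.06)).items():
    w=g(x,y,z);print(n,np.round(w,3),np.round(R.T@(w-t),3))
w=f(263,222,.09);print("pegtop",w,R.T@(w-t))
for n,l in dict(foot=(-.03,-.13),hinge=(-.02,.09),pad=(-.068,.082),vial=(-.068,-.05)).items():print(n,R@l+t)
E
```

```text
xy [[0.624, 0.189], [0.588, -0.109], [0.427, -0.088], [0.46, 0.205], [0.524, 0.14], [0.487, -0.076]]
-0.11607726536249988 [0.5274257  0.04919431]
[[-2.8  0.3]
 [-3.8  0.1]
 [-1.6  2.3]
 [-2.7 -2.3]
 [ 6.1 -1. ]
 [ 4.9  0.6]]
(0.0, -0.1) [ 0.516 -0.05 ] [ 0.5169 -0.0507  0.0271]
(0.02, -0.05) [ 0.542 -0.003] [ 0.5416 -0.0028  0.0337]
(0.05, -0.1) [ 0.566 -0.056] [ 0.5663 -0.0563  0.0299]
(-0.03, 0.12) [0.512 0.172] [0.5114 0.1718 0.0345]
(0.05, 0.12) [0.591 0.163] [0.5903 0.1623 0.0372]
(0.05, 0.08) [0.586 0.123] [0.5862 0.1228 0.0345]
(-0.03, -0.13) [ 0.483 -0.076] [ 0.4782 -0.0731  0.0685]
(-0.02, 0.09) [0.518 0.141] [0.5169 0.1404 0.0407]
peg [0.445 0.1  ] [-0.088  0.041]
hinge [0.518 0.145] [-0.021  0.094]
knob [ 0.475 -0.064] [-0.039 -0.118]
pegtop [0.45355269 0.09340126] [-0.07849579  0.03535374]
foot [ 0.4825714  -0.07645636]
hinge [0.5179838 0.140905 ]
pad [0.46938027 0.13851804]
vial [0.45409246 0.00740632]
```

Run:
```python
from h import *
for cam in("top","scene"):
    d=np.load(cam+"0.npz")["d"]
    c=robot.calibration(cam);K=np.array(c["mtx"]);E=np.array(c["extrinsics"])
    v,u=np.mgrid[:384,:512];P=np.stack([(u-K[0,2])*d/K[0,0],(v-K[1,2])*d/K[1,1],d,np.ones_like(d)],-1)@E.T
    P=P[(d>0)][:,:3];m=(P[:,2]>.085)&(P[:,0]>.2)&(P[:,0]<.7)&(abs(P[:,1])<.4);Q=P[m]
    cells={}
    for p in Q:
        k=(round(p[0]*20)/20,round(p[1]*20)/20);cells.setdefault(k,[]).append(p[2])
    print(cam,[(k,round(max(z),2),len(z)) for k,z in sorted(cells.items())])
c=robot.calibration("wrist");print({k:np.round(v,3).tolist() for k,v in c.items()})
im=np.load("top0.npz")["im"];save("topfull.png",im)
```

```text
top [((0.2, -0.4), np.float64(0.59), 284), ((0.2, -0.35), np.float64(0.59), 569), ((0.2, -0.3), np.float64(0.57), 69), ((0.2, -0.05), np.float64(0.64), 139), ((0.2, 0.0), np.float64(0.66), 1092), ((0.2, 0.05), np.float64(0.65), 859), ((0.2, 0.1), np.float64(0.19), 9), ((0.25, -0.4), np.float64(0.59), 47), ((0.25, -0.05), np.float64(0.62), 15), ((0.25, 0.0), np.float64(0.63), 64), ((0.45, 0.1), np.float64(0.1), 15), ((0.55, -0.4), np.float64(0.15), 104), ((0.55, -0.35), np.float64(0.15), 137), ((0.6, -0.4), np.float64(0.66), 265), ((0.6, -0.35), np.float64(0.67), 850), ((0.6, -0.3), np.float64(0.67), 524), ((0.6, -0.25), np.float64(0.67), 525), ((0.6, -0.2), np.float64(0.67), 532), ((0.6, -0.15), np.float64(0.67), 539), ((0.6, -0.1), np.float64(0.67), 531), ((0.6, -0.05), np.float64(0.82), 615), ((0.6, 0.0), np.float64(0.81), 593), ((0.6, 0.05), np.float64(0.81), 585), ((0.6, 0.1), np.float64(0.67), 544), ((0.6, 0.15), np.float64(0.77), 1153), ((0.6, 0.3), np.float64(0.73), 459), ((0.6, 0.35), np.float64(0.73), 1229), ((0.6, 0.4), np.float64(0.73), 424), ((0.65, -0.4), np.float64(0.52
[... 2664 characters left out ...]
, np.float64(0.14), 98), ((0.7, -0.3), np.float64(0.09), 1), ((0.7, -0.25), np.float64(0.09), 1), ((0.7, -0.2), np.float64(0.49), 4), ((0.7, -0.15), np.float64(0.52), 27), ((0.7, -0.1), np.float64(0.53), 124), ((0.7, -0.05), np.float64(0.52), 125), ((0.7, 0.0), np.float64(0.53), 78), ((0.7, 0.05), np.float64(0.56), 111), ((0.7, 0.15), np.float64(0.61), 407), ((0.7, 0.25), np.float64(0.12), 16), ((0.7, 0.3), np.float64(0.12), 55), ((0.7, 0.35), np.float64(0.09), 2), ((0.7, 0.4), np.float64(0.54), 1)]
{'mtx': [[297.319, 0.0, 253.003], [0.0, 297.319, 196.704], [0.0, 0.0, 1.0]], 'hand_eye': [[0.0, -0.963, -0.268, 0.077], [1.0, 0.0, 0.0, -0.0], [0.0, -0.268, 0.963, -0.152], [0.0, 0.0, 0.0, 1.0]]}
```

View pics/topfull.png

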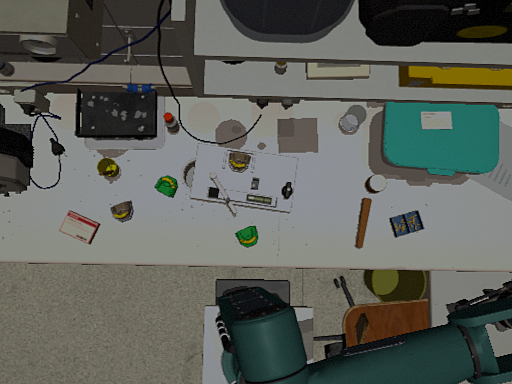

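```bash
python3 -m handwheel '[[[0,0,0.076],[0.3,0.85,0],0.9],[[0,0,0.076],[0.3,0.85,0],0.9],[[0,0,0.076],[0.3,0.85,0],0.9],[[0,0,0.076],[0.3,0.85,0],0.9],[[0,0,0.076],[0.3,0.85,0],0.9]]'
python3 -m handwheel '[[[0,0,0.076],[0.3,0.85,0],0.9],[[0,0,0.076],[0.3,0.85,0],0.9],[[0,0,0.076],[0.3,0.85,0],0.9],[[0,0,0.076],[0.3,0.85,0],0.9],[[0,0,0.076],[0.3,0.85,0],0.9]]'
python3 -m handwheel '[[[0,0,0.076],[0.3,0.85,0],0.9],[[0,0,0.076],[0.3,0.85,0],0.9],[[0,0,0.076],[0.3,0.85,0],0.9],[[0,0,0.076],[0.3,0.85,0],0.9],[[0,0,0],[0,0,0],0.9]]'
cat >> h.py <<'E'
from scipy.spatial.transform import Rotation as Ro
def wcam():
    o=robot.get_obs();c=robot.calibration("wrist");T=np.eye(4);T[:3,:3]=Ro.from_euler("xyz",o["ee_rot"]).as_matrix();T[:3,3]=o["tool_pos"]
    return T@np.array(c["hand_eye"]),np.array(c["mtx"])
def wray(E,K,u,v,z):
    x,y=(u-K[0,2]),(v-K[1,2]);r=np.hypot(x,y);th=r/K[0,0];s=np.sin(th)/max(r,1e-9)
    d=E[:3,:3]@[x*s,y*s,np.cos(th)];return E[:3,3]+d*(z-E[2,3])/d[2]
def wproj(E,K,P):
    q=np.linalg.inv(E)@np.append(P,1);r=np.hypot(q[0],q[1]);th=np.arctan2(r,q[2]);return K[:2,2]+K[0,0]*th*q[:2]/max(r,1e-9)
E
python3 - <<'E'
from h import *
E,K=wcam();im,d=robot.snapshot("wrist");np.savez("w1.npz",im=im,d=d,E=E,K=K)
save("w1.png",cv2.resize(im,(800,600),interpolation=cv2.INTER_CUBIC))
o=robot.get_obs();print({k:np.round(o[k],3) for k in("time","tool_pos","ee_rot","joint_positions","width","wrist_force")})
E
```

```text
time: 1.5
tool_pos: [0.2756, -0.2981, 0.2306]
ee_rot: [3.141, -0.0, 0.974]
wrist_force: [0.9, -0.2, -0.2]
width: 0.0573
finger_force: 0.0
time: 2.0
tool_pos: [0.3505, -0.0855, 0.2309]
ee_rot: [3.14, 0.001, 1.571]
wrist_force: [0.3, 0.1, -0.7]
width: 0.0173
finger_force: 0.0
time: 2.5
tool_pos: [0.4108, 0.0872, 0.2303]
ee_rot: [3.141, -0.002, 2.054]
wrist_force: [-0.4, -0.9, 0.5]
width: 0.0094
finger_force: 0.0
{'time': np.float64(2.55), 'tool_pos': array([0.41 , 0.085, 0.23 ]), 'ee_rot': array([-3.141, -0.   ,  2.049]), 'joint_positions': array([ 0.068, -0.209,  1.652, -0.   ,  1.7  , -0.41 ]), 'width': np.float64(0.01), 'wrist_force': array([ 0.108,  0.054, -0.285])}
```

View pics/w1.png

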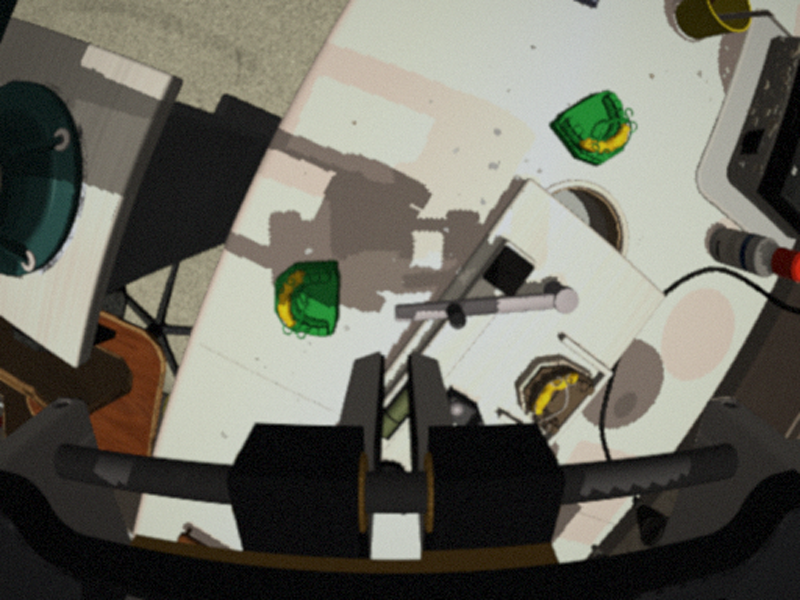

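Run:
```python
from h import *
D=np.load("w1.npz");E,K=D["E"],D["K"]
f=lambda x,y,z:wray(E,K,x*.64-.2,y*.64-.2,z)[:2]
h=f(566,299,.069);p=f(455,307,.0945);pb=f(459,323,.07);pad=f(507,268,.066);c1=f(530,181,.034);c2=f(664,293,.036);k=f(556,297,.03)
for n,a in dict(h=h,p=p,pad=pad,c1=c1,c2=c2,pb=pb).items():print(n,np.round(a,4))
print(np.linalg.norm(h-p),np.linalg.norm(c1-c2))
R=lambda y:np.array([[np.cos(y),-np.sin(y)],[np.sin(y),np.cos(y)]])
yaw,t,r=fit([(-.02,.09),(-.068,.082),(-.0825,.15),(.0825,.15)],[h,pad,c1,c2]);print(yaw,t,np.round(r*1e3,1))
q=R(yaw).T@(p-t);print("peg plate",q,"theta",np.arctan2(-.02-q[0],.09-q[1]))
```

```text
h [0.5214 0.1429]
p [0.4449 0.1038]
pad [0.4709 0.1408]
c1 [0.463 0.207]
c2 [0.6182 0.1909]
pb [0.4593 0.0904]
0.08597745427024518 0.15603295349370638
-0.09231944019106528 [0.52939677 0.05087585] [[ 3.7  0.6]
 [ 1.6  2. ]
 [ 1.9 -0.8]
 [-7.2 -1.8]]
peg plate [-0.08901472  0.04486259] theta 0.9915961442378131
```

```bash
python3 -m handwheel '[[[0,0,0],[0.23,0.45,0],0.9],[[0,0,0],[0.23,0.45,0],0.9],[[0,0,0],[0,0,-0.8],0.9],[[0,0,0],[0,0,-0.7],0.9],[[0,0,0],[0,0,0],0.9]]'
python3 - <<'E'
from h import *
E,K=wcam();im,d=robot.snapshot("wrist");np.savez("w2.npz",im=im,d=d,E=E,K=K)
save("w2.png",cv2.resize(im[120:330,130:430],(800,560),interpolation=cv2.INTER_CUBIC))
E
```

```text
time: 3.05
tool_pos: [0.4297, 0.1258, 0.1503]
ee_rot: [-3.131, -0.003, 2.042]
wrist_force: [-1.2, -0.1, -0.4]
width: 0.0092
finger_force: 0.0
```

View pics/w2.png

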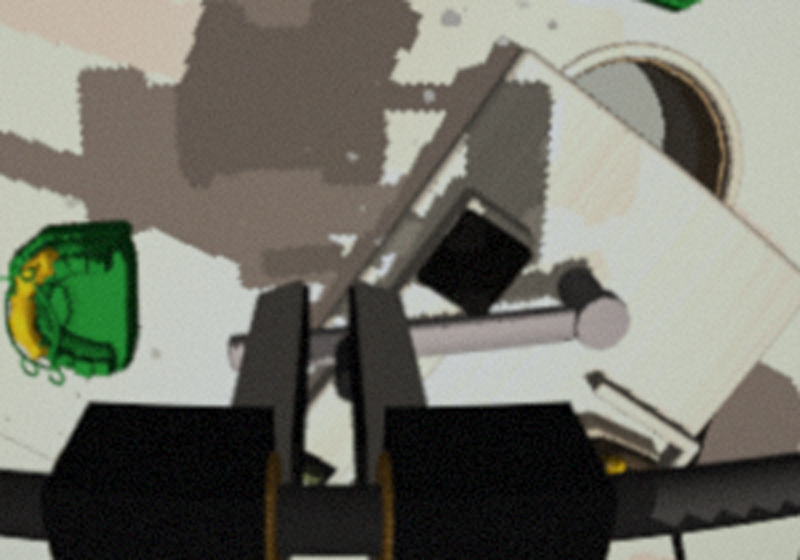

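Run:
```python
from h import *
D=np.load("w2.npz");E,K=D["E"],D["K"]
o=robot.get_obs();T=Ro.from_euler("xyz",o["ee_rot"]).as_matrix()
f=lambda x,y,z:wray(E,K,x*.375+130-.3,y*.375+120-.3,z)
for n,a in dict(peg=(347,340,.095),peg2=(347,390,.070),hinge=(605,320,.069),pad=(475,258,.066),tip=(327,290,.125)).items():
    P=f(*a);print(n,np.round(P,4),"tool",np.round(T.T@(P-o["tool_pos"]),4))
print(o["tool_pos"])
```

```text
peg [0.4423 0.1102 0.095 ] tool [-0.0192  0.0026  0.0584]
peg2 [0.4565 0.0835 0.07  ] tool [-0.0494  0.0033  0.0834]
hinge [0.5224 0.1439 0.069 ] tool [-0.0255  0.0894  0.0839]
pad [0.4721 0.1422 0.066 ] tool [-0.0043  0.0439  0.0872]
tip [0.4252 0.1321 0.125 ] tool [ 0.0081 -0.0029  0.0285]
[0.43157992 0.12618711 0.15344867]
```

```bash
python3 -m handwheel '[[[0,0,0],[0,0.14,-0.5],0.9],[[0,0,0],[0,0,-0.46],0.9],[[0,0,0],[0,0,0],0.9],[[0,0,0],[0.08,-0.22,0],0.9],[[0,0,0],[0.08,-0.22,0],0.9]]'
python3 -m handwheel '[[[0,0,0.05],[0.06,-0.11,0],0.9],[[0,0,0.05],[0.06,-0.11,0],0.9],[[0,0,0.05],[0.06,-0.11,0],0.9],[[0,0,0.05],[0.06,-0.11,0],0.9],[[0,0,0],[0,0,0],0.9]]'
python3 -m handwheel '[[[0,0,0.055],[0.11,-0.1,0],0.9],[[0,0,0.055],[0.11,-0.1,0],0.9],[[0,0,0.055],[0.11,-0.1,0],0.9],[[0,0,0.055],[0.11,-0.1,0],0.9],[[0,0,0],[0,0,0],0.9]]'
python3 - <<'E'
from h import *
E,K=wcam();im,d=robot.snapshot("wrist");np.savez("w3.npz",im=im,d=d,E=E,K=K)
a=cv2.resize(im[120:330,130:430],(400,280),interpolation=cv2.INTER_CUBIC)
t,d=robot.snapshot("top");t=cv2.resize(t[135:225,180:310],(400,280),interpolation=cv2.INTER_CUBIC)
save("w3.png",np.hstack([a,t]))
E
```

```text
time: 3.6
tool_pos: [0.4432, 0.1118, 0.1102]
ee_rot: [3.137, 0.002, 2.044]
wrist_force: [0.1, 0.1, 0.8]
width: 0.0097
finger_force: 0.0
time: 4.1
tool_pos: [0.4551, 0.0894, 0.1095]
ee_rot: [3.139, 0.003, 2.356]
wrist_force: [-0.9, -0.2, -0.0]
width: 0.0092
finger_force: 0.0
time: 4.6
tool_pos: [0.4764, 0.0698, 0.1087]
ee_rot: [3.141, 0.002, 2.701]
wrist_force: [-0.8, -1.1, -0.0]
width: 0.0095
finger_force: 0.0
```

View pics/w3.png

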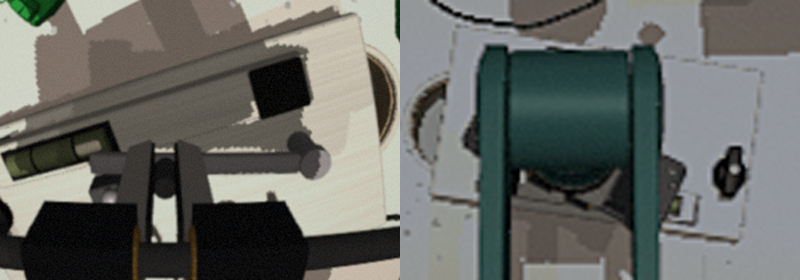

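```bash
python3 -m handwheel '[[[0,0,0.05],[0.12,-0.05,-0.03],0.9],[[0,0,0.05],[0.12,-0.05,-0.03],0.9],[[0,0,0.05],[0.1,-0.04,0],0.9],[[0,0,0.05],[0.08,-0.02,0],0.9],[[0,0,0],[0,0,0],0.9]]'
python3 -m handwheel '[[[0,0,0],[0.06,-0.01,0],0.9],[[0,0,0],[0.06,-0.01,0],0.9],[[0,0,0],[0,0,0],0.9]]'
```

```text
time: 5.2
tool_pos: [0.4921, 0.0611, 0.104]
ee_rot: [-3.136, -0.01, 3.017]
wrist_force: [-6.9, -5.7, 3.0]
width: 0.01
finger_force: 6.6
time: 5.5
tool_pos: [0.5011, 0.0593, 0.1041]
ee_rot: [-3.136, -0.002, 3.015]
wrist_force: [-0.8, -6.0, -1.2]
width: 0.0099
finger_force: 2.8
```

```bash
python3 -m handwheel '[[[0,0,0],[0.06,-0.04,0],0.9],[[0,0,0],[0.04,-0.02,0],0.9],[[0,0,0],[0,0,0],0.9]]'
python3 - <<'E'
from h import *
E,K=wcam();im,d=robot.snapshot("wrist");np.savez("w4.npz",im=im,d=d,E=E,K=K)
save("w4.png",cv2.resize(im[110:300,60:460],(800,380),interpolation=cv2.INTER_CUBIC))
E
```

```text
time: 5.8
tool_pos: [0.504, 0.0586, 0.1039]
ee_rot: [-3.14, -0.009, 3.016]
wrist_force: [-9.0, -2.0, 2.8]
width: 0.0094
finger_force: 4.6
```

View pics/w4.png

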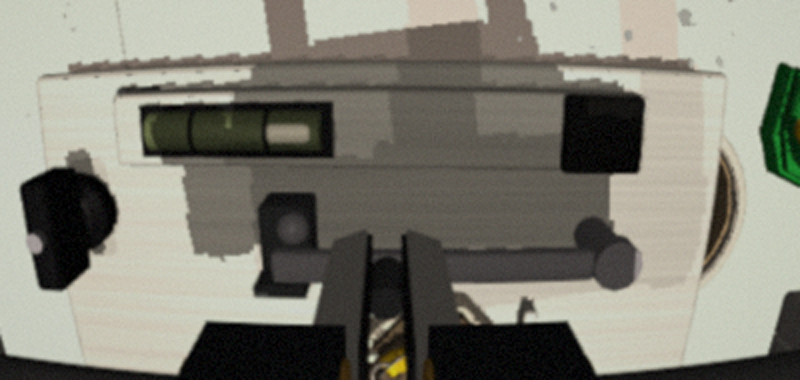

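```bash
python3 -m handwheel '[[[0,0,0],[-0.3,0.03,0],0.9],[[0,0,0],[-0.6,0.05,0],0.9],[[0,0,0],[0,-0.8,0.8],0.5],[[0,0,0],[0,-0.9,0.5],0.5],[[0,0,0],[0,-0.9,0],0.5]]'
python3 - <<'E'
from h import *
D=np.load("w4.npz");E,K=D["E"],D["K"]
f=lambda x,y,z:wray(E,K,x*.5+60-.25,y*.5+110-.25,z)[:2]
W=[f(615,262,.069),f(603,133,.066),f(725,74,.034),f(40,77,.030),f(236,130,.058)]
L=[(-.02,.09),(-.068,.082),(-.0825,.15),(-.0825,-.15),(-.068,-.05)]
yaw,t,r=fit(L,W);print(yaw,t,np.round(r*1e3,1));
R=np.array([[np.cos(yaw),-np.sin(yaw)],[np.sin(yaw),np.cos(yaw)]])
for n,l in dict(foot=(-.03,-.13),pad=(-.068,.082),vial=(-.068,-.05),peg=(-.02,.005)).items():print(n,R@l+t)
for n,a in dict(barend=(272,266,.069),peg=(388,272,.095)).items():w=f(*a);print(n,w,R.T@(w-t))
E,K=wcam();im,d=robot.snapshot("wrist");np.savez("w5.npz",im=im,d=d,E=E,K=K)
save("w5.png",cv2.resize(im[60:330,60:460],(800,540),interpolation=cv2.INTER_CUBIC))
print(robot.get_obs()["tool_pos"],robot.boxes_of("foot_grip","wrist")[:2])
E
```

```text
time: 6.35
tool_pos: [0.4646, -0.0621, 0.1689]
ee_rot: [-3.141, 0.01, 3.019]
wrist_force: [2.2, -0.3, -0.8]
width: 0.0297
finger_force: 0.0
-0.12536363454103192 [0.52854193 0.05029802] [[ 0.5 -2.3]
 [ 1.7 -3.2]
 [-4.2 -2.6]
 [-1.5  5.9]
 [ 3.4  2.3]]
foot [ 0.48252274 -0.07493071]
pad [0.47132849 0.14015692]
vial [0.4548238  0.00919282]
peg [0.50932406 0.05775949]
barend [0.50552232 0.0180206 ] [-0.01880313 -0.03490238]
peg [0.50063297 0.05939846] [-0.02882782  0.00553941]
[ 0.46367476 -0.06892207  0.16718381] [{'bbox': [225.9, 198.1, 260.8, 248.5], 'p': 0.75}]
```

View pics/w5.png

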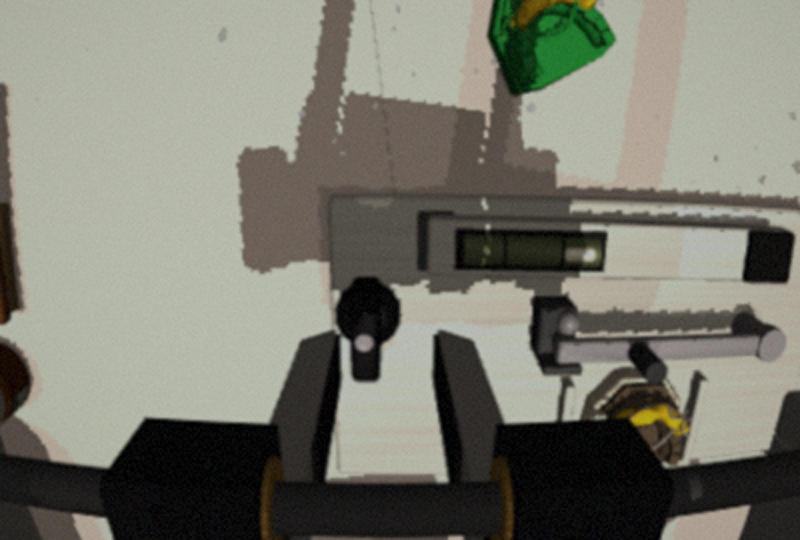

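Run:
```python
from h import *
D=np.load("w5.npz");E,K=D["E"],D["K"]
f=lambda x,y,z:wray(E,K,x*.5+60-.25,y*.5+60-.25,z)
for n,a in dict(skirt=(368,310,.046),dot=(365,343,.072),dot2=(365,343,.062),wingend=(366,380,.065),wingL=(354,375,.072),wingR=(381,375,.072)).items():print(n,np.round(f(*a),4))
for z in(.044,.06,.072):print(z,(wproj(E,K,[.4825,-.075,z])-[60,60])*2)
```

```text
skirt [ 0.4808 -0.0734  0.046 ]
dot [ 0.4873 -0.0748  0.072 ]
dot2 [ 0.4914 -0.0757  0.062 ]
wingend [ 0.5093 -0.0776  0.065 ]
wingL [ 0.5027 -0.082   0.072 ]
wingR [ 0.5042 -0.0696  0.072 ]
0.044 [364.78861997 311.75833956]
0.06 [363.61916029 323.27019551]
0.072 [362.65965363 332.74766052]
```

```bash
python3 -m handwheel '[[[0,0,0],[0.39,-0.12,0],0.5],[[0,0,0],[0,0,-0.6],0.5],[[0,0,0],[0,0,-0.6],0.5],[[0,0,0],[0,0,-0.6],0.5],[[0,0,0],[0,0,0],0.5]]'
python3 - <<'E'
from h import *
E,K=wcam();im,d=robot.snapshot("wrist");np.savez("w6.npz",im=im,d=d,E=E,K=K)
save("w6.png",cv2.resize(im[100:300,130:380],(750,600),interpolation=cv2.INTER_CUBIC))
print(robot.get_obs()["tool_pos"])
E
```

```text
time: 6.95
tool_pos: [0.4784, -0.0653, 0.0695]
ee_rot: [3.139, -0.01, 3.018]
wrist_force: [0.3, -0.4, -0.6]
width: 0.0473
finger_force: 0.0
[ 0.48022161 -0.06587571  0.07220437]
```

View pics/w6.png

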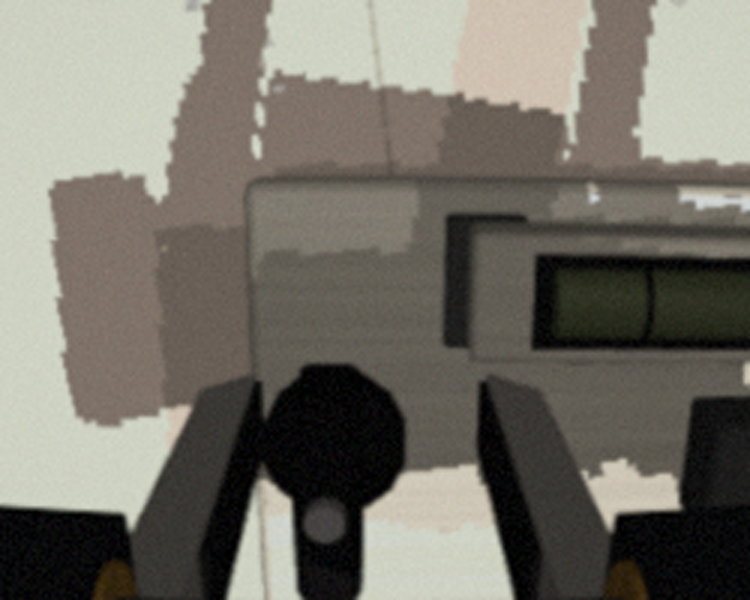

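```bash
python3 -m handwheel '[[[0,0,0],[0.06,-0.18,0.06],0.5],[[0,0,0],[0,0,0],0.5],[[0,0,0],[0,0,0],1],[[0,0,0],[0,0,0],1],[[0,0,0],[0,0,0],1]]'
python3 -m handwheel '[[[0,0,0],[0,0,0],1],[[0,0,0],[0,0,0],1],[[0,0,0],[0,0,0],1],[[0,0,0],[0,0,0],1],[[0,0,0],[0,0,0],1]]'
```

```text
time: 7.5
tool_pos: [0.4851, -0.0763, 0.0778]
ee_rot: [3.142, 0.001, 3.018]
wrist_force: [-0.2, 0.8, -0.9]
width: 0.0265
finger_force: 0.0
time: 8.0
tool_pos: [0.485, -0.075, 0.0772]
ee_rot: [3.139, 0.0, 3.018]
wrist_force: [0.6, 5.1, 1.2]
width: 0.0134
finger_force: 30.0
```

```bash
python3 -m handwheel '[[[0,0,-0.064],[0,0,0],1],[[0,0,-0.064],[0,0,0],1],[[0,0,-0.064],[0,0,0],1],[[0,0,-0.064],[0,0,0],1],[[0,0,-0.064],[0,0,0],1]]'
python3 -m handwheel '[[[0,0,-0.064],[0,0,0],1],[[0,0,-0.064],[0,0,0],1],[[0,0,-0.064],[0,0,0],1],[[0,0,-0.064],[0,0,0],1],[[0,0,-0.064],[0,0,0],1]]'
python3 -m handwheel '[[[0,0,0],[0,0,0],1],[[0,0,0],[0,0,0],0.7],[[0,0,0],[0,0,0],0.7],[[0,0,0],[0,0,0],0.7],[[0,0,0],[0,0,0],0.7]]'
```

```text
time: 8.5
tool_pos: [0.4856, -0.0738, 0.0785]
ee_rot: [3.136, -0.001, 2.512]
wrist_force: [-0.6, 9.5, 7.3]
width: 0.0136
finger_force: 30.0
time: 9.0
tool_pos: [0.4867, -0.0729, 0.0799]
ee_rot: [3.134, -0.004, 2.01]
wrist_force: [-1.0, 12.6, 12.0]
width: 0.0136
finger_force: 30.0
time: 9.5
tool_pos: [0.4843, -0.0769, 0.0766]
ee_rot: [-3.14, 0.0, 2.012]
wrist_force: [-0.9, 0.1, -0.6]
width: 0.0281
finger_force: 0.0
```

```bash
python3 -m handwheel '[[[0,0,0],[0,0,0.8],0.7],[[0,0,0],[0,0,0.86],0.7],[[0,0,0.09],[-0.05,0.87,0],0.97],[[0,0,0.09],[-0.05,0.87,0],0.97],[[0,0,0.09],[-0.05,0.87,0],0.97]]'
python3 -m handwheel '[[[0,0,0.09],[-0.05,0.87,0],0.97],[[0,0,0.09],[-0.05,0.87,0],0.97],[[0,0,0.09],[0,0,0],0.97],[[0,0,0.09],[0,0,0],0.97],[[0,0,0.09],[0,0,0],0.97]]'
python3 -m handwheel '[[[0,0,0.09],[0,0,-0.4],0.97],[[0,0,0],[0,0,-0.4],0.97],[[0,0,0],[0,0,0],0.97],[[0,0,0],[0,0,0],0.97]]'
python3 - <<'E'
from h import *
E,K=wcam();im,d=robot.snapshot("wrist");np.savez("w7.npz",im=im,d=d,E=E,K=K)
save("w7.png",cv2.resize(im[60:330,30:430],(800,540),interpolation=cv2.INTER_CUBIC))
E
```

```text
time: 10.0
tool_pos: [0.4773, 0.0547, 0.1604]
ee_rot: [3.141, 0.001, 2.44]
wrist_force: [0.9, 0.5, -0.3]
width: 0.0076
finger_force: 0.0
time: 10.5
tool_pos: [0.4721, 0.1413, 0.1596]
ee_rot: [-3.141, -0.001, -3.133]
wrist_force: [-0.0, 0.3, -0.2]
width: 0.0027
finger_force: 0.0
time: 10.9
tool_pos: [0.4721, 0.1408, 0.1199]
ee_rot: [-3.141, -0.001, -2.999]
wrist_force: [-0.1, -0.2, 0.3]
width: 0.0027
finger_force: 0.0
```

View pics/w7.png

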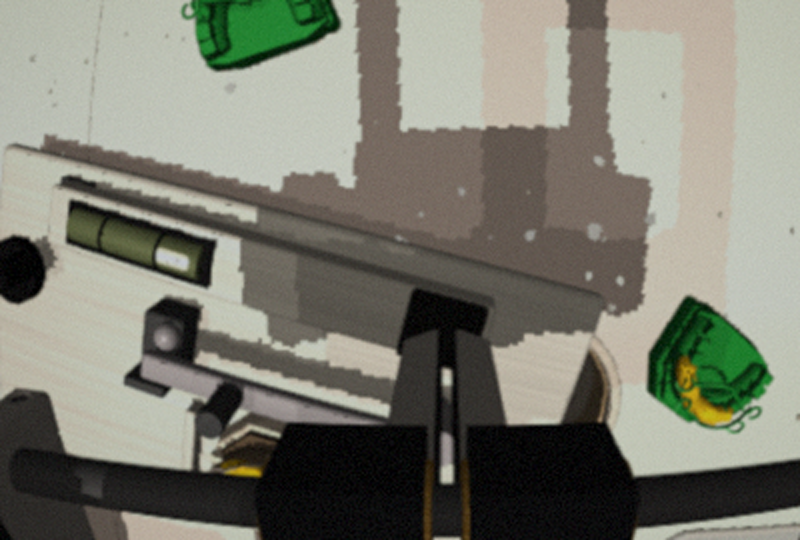

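```bash
cat >> h.py <<'E'
YAW=-.12;T0=np.array([.5285,.0500])
RP=np.array([[np.cos(YAW),-np.sin(YAW)],[np.sin(YAW),np.cos(YAW)]])
def strip(im,E,K,z=.057):
    ys=np.arange(-.1,.0,.00025);xs=np.arange(-.085,-.05,.00025)
    m=np.zeros((len(xs),len(ys),2),np.float32)
    for i,x in enumerate(xs):
        for j,y in enumerate(ys): m[i,j]=wproj(E,K,[*(RP@[x,y]+T0),z])
    return cv2.remap(im,m[...,0],m[...,1],cv2.INTER_CUBIC),xs,ys
E
python3 - <<'E'
from h import *
D=np.load("w7.npz");E,K,im=D["E"],D["K"],D["im"]
f=lambda x,y,z:wray(E,K,x*.5+30-.25,y*.5+60-.25,z)
print("pad",f(448,322,.066),[f(*a,.066) for a in((415,290),(493,303))])
for n,a in dict(l1=(101,228),l2=(156,247),e1=(68,220),e2=(212,265),bub=(172,260)).items():
    w=f(*a,.057);print(n,np.round(w,4),np.round(RP.T@(w[:2]-T0),4))
s,xs,ys=strip(im,E,K);g=s.astype(int)
# coarse text map
gr=g.sum(2)//3
print("x rows -> y from",ys[0])
for i in range(0,len(xs),8):print(round(xs[i]*1000,1),' '.join(str(v) for v in gr[i,::10]))
save("s7.png",s)
E
```

```text
pad [0.46916796 0.14105051 0.066     ] [array([0.45866164, 0.12741539, 0.066     ]), array([0.45952311, 0.15629493, 0.066     ])]
l1 [ 0.4544 -0.0068  0.057 ] [-0.0667 -0.0652]
l2 [0.4591 0.0205 0.057 ] [-0.0654 -0.0376]
e1 [ 0.453  -0.0246  0.057 ] [-0.0661 -0.0831]
e2 [0.4631 0.046  0.057 ] [-0.0644 -0.0118]
bub [0.4635 0.0281 0.057 ] [-0.0619 -0.0295]
x rows -> y from -0.1
-85.0 186 185 185 186 190 151 70 54 44 90 103 65 93 97 97 120 121 110 87 100 90 122 109 97 88 99 100 119 115 92 100 96 99 116 105 86 93 94 91 135
-83.0 183 182 184 184 159 47 38 41 46 39 35 35 60 60 62 62 62 67 66 65 66 63 64 72 70 71 71 75 74 73 78 76 75 80 77 79 78 77 79 80
-81.0 185 186 184 180 127 52 53 53 52 52 51 51 52 52 48 51 50 53 48 47 55 54 52 52 52 53 53 59 52 50 53 55 50 52 53 50 52 50 53 55
-79.0 183 183 180 153 128 144 142 148 143 138 128 137 137 132 133 133 130 113 130 123 121 118 115 110 114 114 109 107 99 106 98 93 93 97 91 91 87 87 76 73
-77.0 181 181 179 180 182 180 186 184 185 187 180 185 187 189 188 185 185 178 190 188 187 190 187 185 190 189 189 184 176 179 189 188 182 185 184 174 167 182 
[... 1192 characters left out ...]
 72 69 71 72 74 73 74 75 72 50 130 137 135 141 146 104 84 28 19 26 191 189 189 191
-57.0 185 184 175 179 179 180 176 38 22 24 17 16 20 23 8 19 26 22 27 26 26 30 30 30 35 16 36 40 39 41 45 46 50 32 14 18 194 193 192 191
-55.0 181 147 108 178 180 182 181 156 153 163 155 154 149 143 143 148 136 140 124 117 123 114 113 110 101 100 99 83 83 61 67 62 54 57 64 94 193 194 192 191
-53.0 113 96 93 117 164 170 174 176 173 172 171 174 173 177 177 174 175 178 180 179 182 179 178 181 181 184 187 187 182 187 190 191 188 187 191 188 190 190 193 192
-51.0 88 87 75 99 141 174 181 182 184 184 184 187 185 186 187 186 187 186 186 187 186 185 186 187 185 187 185 186 186 183 183 184 187 187 185 184 186 184 187 186
```

```bash
cat >> h.py <<'E'
def bub(im,E,K,verbose=0):
    s,xs,ys=strip(im,E,K);g=s.astype(float).mean(2)
    y=ys*1000
    br=g[(xs>-.076)&(xs<-.054)][:,(y>-88)&(y<-14)]; yy=y[(y>-88)&(y<-14)]
    # bubble: bright blob inside the dark-framed vial
    m=(br>125).astype(np.uint8);n,lab,st,ce=cv2.connectedComponentsWithStats(m)
    best=[(st[k,4],np.round(yy[0]+ce[k,0]*.25,2),np.round(xs[xs>-.076][0]*1e3+ce[k,1]*.25,1),yy[st[k,0]].round(1),yy[st[k,0]+st[k,2]-1].round(1),st[k,3]*.25) for k in range(1,n)]
    best=sorted(best,reverse=True)[:4]
    rows=g[(xs>-.069)&(xs<-.0655)].mean(0)
    d=cv2.GaussianBlur(rows[None],(0,0),12)[0]-cv2.GaussianBlur(rows[None],(0,0),2)[0]
    L=[];dd=d.copy()
    for _ in range(6):
        k=dd.argmax();L.append((round(y[k],2),round(d[k],1)));dd[max(0,k-16):k+16]=-99
    print("blobs",[tuple(float(v) for v in b) for b in best]);print("lines",[(float(a),float(b)) for a,b in L])
E
python3 - <<'E'
from h import *
for n in("w4","w5","w7"):
    D=np.load(n+".npz");print(n,"cam",np.round(RP.T@(D["E"][:2,3]-T0),3));bub(D["im"],D["E"],D["K"])
E
python3 -m handwheel '[[[0,0,0],[-0.04,0,-0.4],0.97],[[0,0,0],[0,0,-0.2],0.97],[[0,0,0],[0,0,-0.1],0.97],[[0,0,0],[0,0,0],0.97]]'
```

```text
w4 cam [-0.102  0.006]
blobs [(2181.0, -80.45, -66.4, -87.8, -47.0, 21.75), (738.0, -28.63, -64.1, -35.2, -22.0, 3.75), (1.0, -32.0, -62.0, -32.0, -32.0, 0.25)]
lines [(-82.5, 46.9), (-14.25, 31.5), (-36.75, 22.6), (-64.25, 19.7), (-78.0, 12.4), (-94.0, 8.9)]
w5 cam [-0.13  -0.119]
blobs [(538.0, -22.61, -63.3, -26.0, -19.2, 6.25), (196.0, -19.67, -55.0, -26.7, -14.2, 6.75), (107.0, -20.15, -75.6, -27.7, -14.2, 1.75), (9.0, -14.25, -66.2, -14.2, -14.2, 2.25)]
lines [(-16.0, 52.2), (-85.75, 25.3), (-36.0, 16.5), (-100.0, 11.2), (-26.25, 11.2), (-64.5, 11.1)]
w7 cam [-0.142  0.063]
blobs [(2324.0, -75.39, -61.0, -87.8, -14.2, 21.75), (1635.0, -29.65, -62.3, -37.2, -21.7, 7.25), (540.0, -32.8, -75.4, -57.0, -14.2, 1.25), (65.0, -67.15, -75.7, -73.2, -62.0, 0.5)]
lines [(-13.25, 54.9), (-82.25, 33.1), (-0.25, 28.5), (-37.25, 25.0), (-65.0, 24.9), (-17.5, 11.9)]
time: 11.35
tool_pos: [0.4707, 0.1416, 0.0856]
ee_rot: [3.141, 0.001, -2.998]
wrist_force: [-1.2, 0.5, 2.5]
width: 0.0028
finger_force: 0.9
```

```bash
python3 -m handwheel '[[[0,0,0],[0,0,-0.06],0.97],[[0,0,0],[0,0,0],0.97],[[0,0,0],[0,0,0],0.97]]'
python3 -m handwheel '[[[0,0,0],[0,0,-0.04],0.97],[[0,0,0],[0,0,0],0.97],[[0,0,0],[0,0,0],0.97]]'
```

```text
time: 11.65
tool_pos: [0.4708, 0.1418, 0.0829]
ee_rot: [3.141, 0.002, -2.998]
wrist_force: [-0.4, 2.6, 3.8]
width: 0.0026
finger_force: 2.1
time: 11.95
tool_pos: [0.4709, 0.1418, 0.0826]
ee_rot: [3.141, 0.002, -2.998]
wrist_force: [-3.2, 1.5, 11.8]
width: 0.0027
finger_force: 6.0
```

```bash
for i in 1 2 3 4 5; do python3 -m handwheel '[[[0,0,0],[0,0,0],0.97],[[0,0,0],[0,0,0],0.97],[[0,0,0],[0,0,0],0.97],[[0,0,0],[0,0,0],0.97],[[0,0,0],[0,0,0],0.97]]' | tr '\n' ' '; done
python3 - <<'E'
from h import *
E,K=wcam();im,d=robot.snapshot("wrist");np.savez("w8.npz",im=im,d=d,E=E,K=K)
bub(im,E,K)
s,xs,ys=strip(im,E,K);gr=s.astype(int).sum(2)//3
for i in range(32,len(xs)-16,8):print(round(xs[i]*1000,1),' '.join(str(v) for v in gr[i,40:360:10]))
E
```

```text
time: 12.45 tool_pos: [0.4709, 0.1418, 0.0826] ee_rot: [3.141, 0.002, -2.998] wrist_force: [-3.8, 2.5, 12.4] width: 0.0026 finger_force: 6.0 time: 12.95 tool_pos: [0.4709, 0.1417, 0.0826] ee_rot: [3.141, 0.002, -2.998] wrist_force: [-3.9, 2.4, 10.9] width: 0.0025 finger_force: 5.9 time: 13.45 tool_pos: [0.4709, 0.1418, 0.0826] ee_rot: [3.141, 0.002, -2.998] wrist_force: [-3.7, 3.1, 11.8] width: 0.0029 finger_force: 5.9 time: 13.95 tool_pos: [0.4709, 0.1418, 0.0825] ee_rot: [3.141, 0.002, -2.998] wrist_force: [-3.4, 2.7, 11.5] width: 0.0026 finger_force: 5.9 time: 14.45 tool_pos: [0.4709, 0.1418, 0.0826] ee_rot: [3.141, 0.002, -2.998] wrist_force: [-3.0, 2.7, 12.1] width: 0.0029 finger_force: 5.9 blobs [(4388.0, -65.38, -59.9, -87.8, -14.2, 21.75), (1696.0, -49.54, -63.4, -57.7, -41.5, 7.0)]
lines [(-10.5, 52.7), (-80.25, 32.5), (-35.25, 29.0), (-63.25, 29.0), (-14.75, 20.6), (-41.0, 8.2)]
-77.0 183 187 185 188 174 167 145 149 175 178 187 164 159 143 177 186 194 190 158 154 183 185 189 185 178 144 185 185 186 187 181 166
-75.0 183 188 185 160 16 9 11 14 14 18 23 14 10 16 19 16 5 9 15 
[... 453 characters left out ...]
9 78 76 23 14
-65.0 184 187 186 140 81 84 88 83 87 90 59 69 91 135 196 196 195 198 198 188 93 94 44 89 93 89 94 94 92 92 19 18
-63.0 185 185 187 140 84 84 85 89 88 87 50 79 93 156 198 199 202 193 193 177 96 92 57 97 100 99 102 99 97 98 19 19
-61.0 190 189 193 153 75 78 78 79 79 80 59 53 83 111 179 188 189 176 190 155 85 81 33 88 86 89 87 90 92 86 21 17
-59.0 183 186 185 158 46 56 60 59 61 58 52 26 61 62 65 63 64 61 61 61 61 65 19 62 67 69 64 67 69 64 34 17
-57.0 188 191 185 164 40 47 60 50 51 45 46 50 48 49 50 44 42 44 41 37 50 49 51 53 52 45 54 53 55 51 52 55
-55.0 174 180 180 180 182 177 177 182 188 186 185 185 186 185 186 190 189 191 190 190 187 192 191 192 189 187 188 188 189 189 191 188
```

Run:
```python
from h import *
for n in("w4","w7","w8"):
    D=np.load(n+".npz");s,xs,ys=strip(D["im"],D["E"],D["K"]);g=s.astype(float).mean(2);y=ys*1e3
    for a in(-69,-67,-65,-63,-61,-59):
        r=g[(xs*1e3>=a-1)&(xs*1e3<a+1)].mean(0);r=cv2.GaussianBlur(r[None],(0,0),2)[0]
        def line(c):
            m=abs(y-c)<4;w=np.clip(np.percentile(r[m],60)-12-r[m],0,None);return (w*y[m]).sum()/max(w.sum(),1e-9)
        c=-49.5 if n=="w8" else -51
        b=(r>130)&(y>-60)&(y<-18);e=y[b]
        l1,l2=line(c-14),line(c+14)
        print(n,a,"lines",round(l1,2),round(l2,2),"mid",round((l1+l2)/2,2),"bubble",(e.min().round(2),e.max().round(2),round((e.min()+e.max())/2-(l1+l2)/2,2)) if len(e) else None)
```

```text
w4 -69 lines -63.91 -36.34 mid -50.12 bubble None
w4 -67 lines -64.27 -36.99 mid -50.63 bubble None
w4 -65 lines -64.52 -37.64 mid -51.08 bubble (np.float64(-34.25), np.float64(-23.0), np.float64(22.45))
w4 -63 lines -64.6 -38.02 mid -51.31 bubble (np.float64(-34.5), np.float64(-22.5), np.float64(22.81))
w4 -61 lines -64.45 -37.23 mid -50.84 bubble None
w4 -59 lines -63.93 -36.58 mid -50.25 bubble None
w7 -69 lines -64.37 -36.62 mid -50.5 bubble None
w7 -67 lines -65.12 -37.4 mid -51.26 bubble None
w7 -65 lines -65.52 -38.89 mid -52.21 bubble (np.float64(-36.25), np.float64(-23.25), np.float64(22.46))
w7 -63 lines -65.94 -39.14 mid -52.54 bubble (np.float64(-37.25), np.float64(-22.0), np.float64(22.91))
w7 -61 lines -65.95 -39.1 mid -52.53 bubble (np.float64(-37.0), np.float64(-22.0), np.float64(23.03))
w7 -59 lines -65.37 -38.8 mid -52.08 bubble (np.float64(-35.5), np.float64(-23.5), np.float64(22.58))
w8 -69 lines -62.47 -34.46 mid -48.46 bubble None
w8 -67 lines -63.41 -35.18 mid -49.3 bubble None
w8 -65 lines -63.83 -35.57 mid -49.7 bubble (np.float64(-57.25), np.float64(-41.75), np.float64(0.2))
w8 -63 lines -64.0 -35.81 mid -49.9 bubble (np.float64(-57.75), np.float64(-41.75), np.float64(0.15))
w8 -61 lines -63.71 -35.62 mid -49.67 bubble (np.float64(-57.0), np.float64(-42.25), np.float64(0.04))
w8 -59 lines -63.19 -35.02 mid -49.11 bubble None
```

```bash
for i in 1 2; do python3 -m handwheel '[[[0,0,0],[0,0,0],0.97],[[0,0,0],[0,0,0],0.97],[[0,0,0],[0,0,0],0.97],[[0,0,0],[0,0,0],0.97],[[0,0,0],[0,0,0],0.97]]' | tr '\n' ' '; done
python3 - <<'E'
from h import *
E,K=wcam();im,d=robot.snapshot("wrist");bub(im,E,K)
w=lambda b:[round(float(v)) for v in b["bbox"]]
for q in("cast","keeper_peg"):print(q,[(round(b["p"],2),w(b)) for b in robot.boxes_of(q,"wrist")[:3]])
# bar edge profile: image scan across bar (plate x) near end and mid at z=.069
g=im.astype(float).mean(2)
for y in(-.03,-.015,.03,.05):
    print(y,[int(g[int(round(v)),int(round(u))]) for u,v in [wproj(E,K,[*(RP@[x,y]+T0),.069]) for x in np.arange(-.036,.003,.002)]])
E
```

```text
time: 15.0 tool_pos: [0.4709, 0.1417, 0.0826] ee_rot: [3.141, 0.002, -2.998] wrist_force: [-4.0, 2.2, 11.6] width: 0.0029 finger_force: 5.9 time: 15.5 tool_pos: [0.4709, 0.1418, 0.0826] ee_rot: [3.141, 0.002, -2.998] wrist_force: [-3.4, 3.1, 12.8] width: 0.0027 finger_force: 5.9 blobs [(4397.0, -65.3, -59.9, -87.8, -14.2, 21.75), (1699.0, -49.47, -63.4, -57.7, -41.5, 7.0)]
lines [(-10.5, 52.7), (-80.25, 32.7), (-35.0, 30.6), (-63.25, 28.9), (-14.75, 20.8), (-41.25, 6.9)]
cast [(0.95, [114, 289, 163, 353]), (0.64, [102, 21, 191, 93])]
keeper_peg [(0.88, [78, 252, 257, 301])]
-0.03 [64, 59, 67, 63, 60, 40, 87, 143, 152, 153, 151, 129, 47, 40, 63, 75, 184, 194, 191, 190]
-0.015 [36, 34, 17, 20, 34, 42, 82, 150, 150, 149, 143, 146, 183, 193, 189, 189, 195, 192, 168, 32]
0.03 [165, 196, 195, 194, 100, 38, 75, 133, 141, 142, 143, 142, 68, 18, 21, 16, 27, 23, 29, 29]
0.05 [3, 9, 5, 6, 3, 9, 9, 9, 7, 9, 11, 13, 10, 7, 12, 16, 12, 12, 8, 10]
```

Bubble steady within about 0.2 mm of centre. The bar lies at the same plate x at y = -30, -15 and +30 mm, so it is shut. The pad is pressed with about 12 N and the cast is in place.

```bash
python3 -c "
from bench import robot
print(robot.close_job())"
```

```text
the job is handed in; nothing more can be done
None
```

I handed the job in with the keeper bar shut behind its bead, the wing knob turned 1.0 rad clockwise, the bubble within about 0.5 mm of midway, the pad held down at about 12 N and the cast in its nest; I don't have the judge's result.

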